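# Put the cups back on their own saucers

### The job

The three cups on the knitting table stand on one another's saucers: put each cup back, upright, in the middle of its own saucer - the small round cup on the small round saucer, the large round cup on the large round saucer, the square cup on the square saucer. Let one cup wait on the empty cork coaster, so that its saucer comes free, and set every cup down softly: never tip or drop one. Leave the saucers, the sugar pot and the button tin where they are.

Things in the scene. Friction and masses are not known exactly. Their poses are not given: they have to be found in the camera images.
- small_cup: White china cup, dark line at the rim, the small round one: 58 mm across, 52 mm high; foot 36 mm across, straight sides from 20 mm up to the rim. Empty, open, wall 4 mm. Origin: centre of its underside; z up; loop handle at +y, reaching 55 mm from the axis, 16 to 45 mm above the foot; grip it across its x. 0.11 kg. Starts on the large saucer.
- large_cup: White china cup, dark line at the rim, the large round one: 66 mm across, 72 mm high; foot 50 mm across, straight sides from 16 mm up to the rim. Empty, open, wall 4 mm. Origin: centre of its underside; z up; loop handle at +y, reaching 65 mm from the axis, 17 to 62 mm above the foot; grip it across its x. 0.19 kg. Starts on the square saucer.
- square_cup: White china cup, dark line at the rim, the square one: 60 by 60 mm (along its x, y), 58 mm high; stepped foot 44 by 44 mm, flat upright sides from 14 mm up to the rim. Empty, open, wall 4 mm. Origin: centre of its underside; z up; loop handle at +y, reaching 58 mm from the axis, 22 to 52 mm above the foot; grip it across its x. 0.16 kg. Starts on the small saucer.
- small_saucer: White china saucer, the small round one, 112 mm across and 13 mm high at the rim, flat floor 70 mm across: flat floor 5 mm above the table, low flared rim. Loose. Origin: centre of its underside; z up. Belongs to the small round cup; another cup stands on it at the start. 0.2 kg.
- large_saucer: White china saucer, the large round one, 148 mm across and 16 mm high at the rim, flat floor 88 mm across: flat floor 5 mm above the table, low flared rim. Loose. Origin: centre of its underside; z up. Belongs to the large round cup; another cup stands on it at the start. 0.32 kg.
- square_saucer: White china saucer, the square one, 120 by 120 mm (sides along its x and y) and 12 mm high at the rim, flat floor 84 by 84 mm: flat floor 5 mm above the table, low flared rim. Loose. Origin: centre of its underside; z up. Belongs to the square cup; another cup stands on it at the start. 0.28 kg.
- coaster: Round cork coaster, 100 mm across, 5 mm thick, flat, fixed to the table, empty at the start: the waiting place. Origin: centre of its underside; z up.
- sugar_pot: Round lidded sugar pot of reddish earthenware, 80 mm across, 85 mm high to the top of the lid's knob. Loose, 0.42 kg. Not to be moved. Origin: centre of its underside.
- button_tin: Round flat metal button tin with its lid on, 80 mm across, 34 mm high. Loose, 0.24 kg. Not to be moved. Origin: centre of its underside.

How it is judged:
On the way:
1. a cup has been set down on the cork coaster and released (((contact force between small_cup and coaster above 0.3 N and contact force between the fingers and small_cup below 0.05 N and horizontal distance between small_cup and coaster below 0.035 m and angle between small_cup's own z axis and vertical below 0.1 rad) or (contact force between large_cup and coaster above 0.3 N and contact force between the fingers and large_cup below 0.05 N and horizontal distance between large_cup and coaster below 0.035 m and angle between large_cup's own z axis and vertical below 0.1 rad) or (contact force between square_cup and coaster above 0.3 N and contact force between the fingers and square_cup below 0.05 N and horizontal distance between square_cup and coaster below 0.035 m and angle between square_cup's own z axis and vertical below 0.1 rad))), for 0.2 s.
At the end, for the whole second after the job is handed in: Each cup stands upright (within 6 degrees), released and at rest on the floor of its own saucer, its axis within 15 mm of the saucer's centre; the saucers, the sugar pot and the button tin are upright and within 30 mm of where they started (horizontal distance between small_cup and small_saucer below 0.015 m and z of small_cup in the frame of small_saucer between 0.002 and 0.009 m and angle between each of small_cup, small_saucer, large_cup, large_saucer, square_cup, square_saucer, sugar_pot, button_tin's own z axis and vertical below 0.1 rad and linear speed of each of small_cup, large_cup, square_cup below 0.02 m/s and distance of each of small_saucer, large_saucer, square_saucer, sugar_pot, button_tin from where it was at the start of the episode below 0.03 m and horizontal distance between large_cup and large_saucer below 0.015 m and z of large_cup in the frame of large_saucer between 0.002 and 0.009 m and horizontal distance between square_cup and square_saucer below 0.015 m and z of square_cup in the frame of square_saucer between 0.002 and 0.009 m); the robot touches nothing.
It fails at once if a cup is dropped or knocked along: faster than 0.5 m/s while the fingers do not touch it ((contact force between the fingers and small_cup below 0.05 N and linear speed of small_cup above 0.5 m/s) or (contact force between the fingers and large_cup below 0.05 N and linear speed of large_cup above 0.5 m/s) or (contact force between the fingers and square_cup below 0.05 N and linear speed of square_cup above 0.5 m/s)).
It fails at once if a cup tips by more than 35 degrees (angle between any of small_cup, large_cup, square_cup's own z axis and vertical above 0.61 rad).
It also fails if it takes over 112 s, if anything falls off the work surface, if the arm or the gripper's body presses on something with over 40 N, if the wrist force passes 120 N, or if a joint passes its speed limit or range.

### The arm

A 6-joint arm with a two-finger parallel gripper is mounted at the origin on the work surface. World frame = base frame: x ahead of the robot, y to its left, z up, the work surface at z = 0. Lengths are in m, angles in rad, forces in N, time in s.
With the tool pointing down it reaches from about 0.35 to 0.975 m from the base axis. Payload 7.1 kg.
Tool frame: the origin (TCP) lies midway between the tips of the shut fingers; the grasp point (between the pads) lies 19 mm behind it; z points along the fingers, y is the line along which they close (so a half turn about z gives the same grasp; the last joint's range is limited). The gripper opens to 88 mm and grips with 3 to 60 N. Pads are 20 mm wide; open, the fingers measure 115 mm over their backs; the gripper's body (75 mm by 178 mm) begins 61 mm behind the grasp point.
Start: joints at [1.29, 0.423, 1.63, -0, 1.089, -0.019], TCP at [0.162, 0.604, 0.223] pointing down, gripper open.
Joint ranges: [-3, 3], [-0.9, 2.11], [0.09, 2.58], [-1.31, 4.45], [0.11, 2.69], [-2.54, 2.54]. Speed limits (rad/s): [2.39, 2.39, 3.01, 3.14, 3.14, 3.14].

### API

Orientations are given as a unit quaternion [w, x, y, z].
In Python, from station import move_pose, movel, movej, command_gripper, wait, inverse_kinematics, read_camera, camera_info, MotionError, job_done, get_time, get_joint_pos, get_qvel, get_effort, get_tcp_pos, get_ee_rot, get_ft_force, get_ft_torque, get_grip_width, get_finger_force gives the robot as it stands. Calls block until the motion is done:
- move_pose(position, orientation): joint-space move of the TCP to a pose.
- movel(position, frame=None, v=0.15, until_force=None): straight line of the TCP; frame=None keeps the orientation; v is the mean speed in m/s. With until_force (N) it stops when the force on the tool has changed by that much, and returns True; else False.
- movej(angles): joint-space move.
- command_gripper(opening): opening from 0.0 (shut) to 1.0 (fully open); the grip force is fixed at half the most; returns when the fingers have stopped.
- wait(seconds).
- inverse_kinematics(position, orientation): joint angles nearest the present ones, or None.
- read_camera(name): name is "scene" or "top" or "wrist"; returns the picture (480x640x3 uint8, red, green, blue); there is no depth.
- camera_info(name): a dict with "intrinsics" (3x3 intrinsics, pixels), "T" (4x4, takes a point from camera to world coordinates); the wrist camera has in their place "tool_from_camera" (4x4, takes a point from camera to tool coordinates, whose origin is the TCP and whose axes are the flange's). Camera axes: x right, y up, looking along -z (the intrinsics and any distortion apply to the point x, -y, -z); pixel columns grow to the right and rows downward; lengths in m; the calibration is good to about 2 mm. A picture is of the moment at which its call begins: read the wrist's pose just before it. camera_info takes no time and is no camera call.
A pose or a line that the arm cannot do raises MotionError and nothing moves.
- job_done(): hands the job in; it is judged then, once.
Readings, each from a call of its own:
- get_time(): time.
- get_joint_pos(): joint angles.
- get_qvel(): joint speeds.
- get_effort(): joint torques, N m.
- get_tcp_pos(): TCP position.
- get_ee_rot(): TCP orientation.
- get_ft_force(): force on the tool from outside, world axes, zero at the start.
- get_ft_torque(): the same for the moment, N m.
- get_grip_width(): opening from 0.0 (shut) to 1.0 (fully open).
- get_finger_force(): force on a finger pad.
Only numpy, scipy, OpenCV 4.12 (cv2) and the standard library are available. Lean on these libraries where they do the work, as an engineer would, in place of code of your own. Each camera call takes 0.05 s, during which the arm holds its last target. There are 200 camera calls.

## Working session

There is one attempt and no reset: what is moved stays moved. The work goes in short steps, each a Python script; the robot and the scene stay as the last script left them, time stands still between calls to the robot, and variables do not carry over. Pictures are saved under pics/ and viewed, at most 14 in all, crops included, and the job is handed in when it is done.

```bash
ls; mkdir -p pics; python3 - <<'E'
from station import *
import cv2,numpy as np
for n in("top","scene"):
    cv2.imwrite(f"pics/{n}0.png",read_camera(n)[:,:,::-1]); i=camera_info(n); print(n,{k:np.round(v,4).tolist() if not isinstance(v,str) else v for k,v in i.items()})
print(camera_info("wrist")); print(get_ee_rot(),get_tcp_pos(),get_time())
E
```

```text
pics
top {'intrinsics': [[545.6746, 0.0, 313.0697], [0.0, 545.6746, 239.3393], [0.0, 0.0, 1.0]], 'T': [[-0.0006, 0.9812, -0.1932, 0.3651], [-0.9999, 0.0014, 0.0101, 0.008], [0.0102, 0.1932, 0.9811, 1.0643], [0.0, 0.0, 0.0, 1.0]]}
scene {'intrinsics': [[589.0347, 0.0, 331.8974], [0.0, 589.0347, 229.533], [0.0, 0.0, 1.0]], 'T': [[-0.589, -0.4646, 0.6612, 1.431], [0.8081, -0.341, 0.4803, 0.6212], [0.0023, 0.8172, 0.5763, 0.7936], [0.0, 0.0, 0.0, 1.0]]}
{'intrinsics': array([[349.25969371,   0.        , 322.5604978 ],
       [  0.        , 349.25969371, 243.04903682],
       [  0.        ,   0.        ,   1.        ]]), 'tool_from_camera': array([[-4.16604235e-04,  9.61503934e-01,  2.74790852e-01,
         7.56089938e-02],
       [ 9.99999861e-01,  3.11711454e-04,  4.25386752e-04,
         1.39448467e-03],
       [ 3.23355579e-04,  2.74790991e-01, -9.61503930e-01,
        -1.63100544e-01],
       [ 0.00000000e+00,  0.00000000e+00,  0.00000000e+00,
         1.00000000e+00]])}
[-9.89070091e-05  1.30525913e-01  9.91444649e-01 -6.96454039e-04] [0.16161636 0.6032155  0.22197811] 0.1
```

View pics/top0.png

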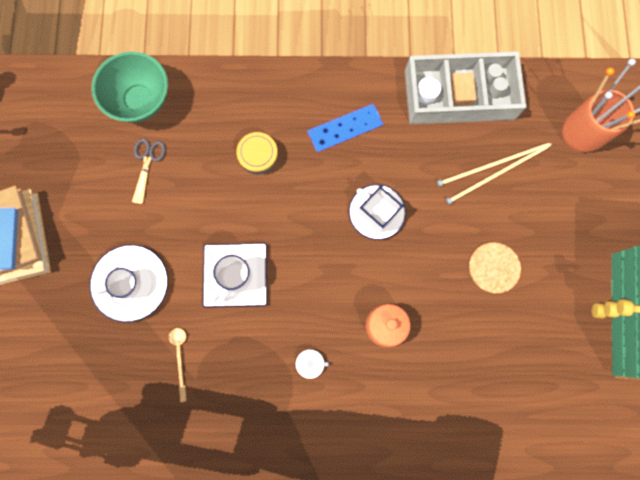

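View pics/scene0.png

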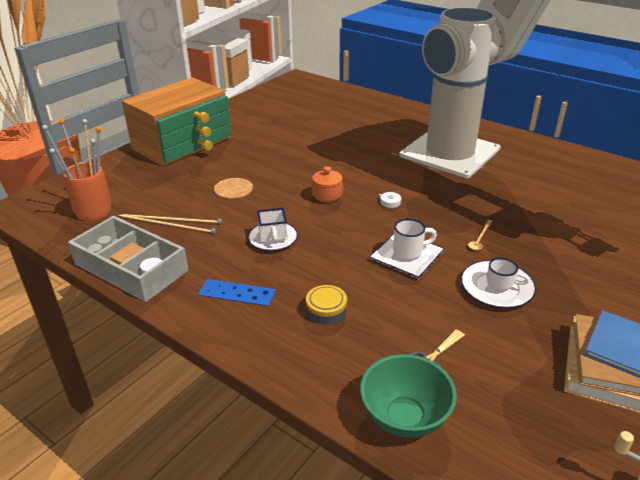

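Top view: the small cup's rim is at about (121,283) on the large saucer (130,284). The large cup's rim is at (231,272) on the square saucer (235,275). The square cup is at (382,208) on the small saucer (377,212). The coaster is at (495,268), the sugar pot at (388,326) and the tin at (257,152). The scene view agrees, and the handles are visible.

```bash
cat > h.py <<'E'
from station import *
import cv2,numpy as np
from scipy.optimize import least_squares
from scipy.spatial.transform import Rotation as R
def rays(px,K,T,z):
    px=np.asarray(px,float).reshape(-1,2)
    d=np.c_[(px[:,0]-K[0,2])/K[0,0],-(px[:,1]-K[1,2])/K[1,1],-np.ones(len(px))]@T[:3,:3].T
    return (T[:3,3]+d*((z-T[2,3])/d[:,2])[:,None])[:,:2]
def proj(p,K,T):
    c=T[:3,:3].T@(np.asarray(p)-T[:3,3]); return np.array([K[0,2]+K[0,0]*c[0]/-c[2],K[1,2]-K[1,1]*c[1]/-c[2]])
def circ(P,r):
    s=least_squares(lambda q:np.hypot(*(P-q).T)-r,P.mean(0),loss='soft_l1',f_scale=.002)
    return s.x,np.sqrt(np.mean(s.fun**2))
def biggest(m):
    c=max(cv2.findContours(m.astype(np.uint8),0,2)[0],key=cv2.contourArea); return c.reshape(-1,2)
def tooT():  # wrist camera pose
    q=get_ee_rot(); T=np.eye(4); T[:3,:3]=R.from_quat([q[1],q[2],q[3],q[0]]).as_matrix(); T[:3,3]=get_tcp_pos()
    i=camera_info("wrist"); return i["intrinsics"],T@i["tool_from_camera"]
E
python3 - <<'E'
from h import *
im=cv2.imread("pics/top0.png"); i=camera_info("top"); K,T=i["intrinsics"],i["T"]
h,s,v=[a.astype(int) for a in cv2.split(cv2.cvtColor(im,cv2.COLOR_BGR2HSV))]
dark=((v<110)&(s<110)&((h>90)|(s<60)))
cup=dict(large_saucer=(130,284,45),square_saucer=(235,275,45),small_saucer=(377,212,34))
par=dict(large_saucer=(.016,.074,.057,.029),square_saucer=(.012,0,.077,.033),small_saucer=(.013,.056,.063,0))
for n,(x,y,w) in cup.items():
    m=np.zeros(v.shape,bool); m[y-w:y+w,x-w:x+w]=1
    hs=cv2.convexHull(biggest(m&(~((s>90)&(h<25))))).reshape(-1,2)
    zr,rr,zc,rc=par[n]
    P=rays(hs,K,T,zr)
    print(n,circ(P,rr) if rr else cv2.minAreaRect((P*1000).astype(np.float32)))
    D=np.argwhere(dark&m)[:,::-1]; Q=rays(D,K,T,zc)
    print('  cup',len(D),circ(Q,rc) if rc else cv2.minAreaRect((Q*1000).astype(np.float32)))
for n,c,z in(("coaster",(495,268),.005),("pot",(388,326),.04),("tin",(257,152),.034)): print(n,rays(c,K,T,z))
print("handles",rays((99,290),K,T,.04),rays((217,297),K,T,.045),rays((361,192),K,T,.045))
a=[cv2.resize(im[y-45:y+45,x-45:x+45],None,fx=4.4,fy=4.4,interpolation=2) for x,y in((125,280),(235,275))]
b=cv2.resize(im[y0-45:y0+45,x0-45:x0+45],None,fx=4.4,fy=4.4) if 0 else None
cv2.imwrite("pics/z0.png",np.hstack(a))
cv2.imwrite("pics/z1.png",np.hstack([cv2.resize(im[167:257,332:422],None,fx=4.4,fy=4.4),cv2.resize(np.repeat((dark*255).astype(np.uint8)[167:257,332:422,None],3,2),None,fx=4.4,fy=4.4)]))
E
```

```text
large_saucer (array([0.4862872 , 0.35209165]), np.float64(0.001697516269163381))
  cup 63 (array([0.46920709, 0.29547345]), np.float64(0.02724673749201284))
square_saucer ((502.93072509765625, 149.1138153076172), (124.23558044433594, 124.85807800292969), 1.3073526620864868)
  cup 47 (array([0.48082844, 0.11092789]), np.float64(0.01280585723489187))
small_saucer (array([ 0.62889142, -0.12953679]), np.float64(0.0016754105483663107))
  cup 45 ((616.3168334960938, -154.30191040039062), (105.23661804199219, 45.000205993652344), 1.6735284328460693)
coaster [[ 0.5168087  -0.36045945]]
pot [[ 0.40291556 -0.14171585]]
tin [[0.74452001 0.10854328]]
handles [[0.46960519 0.3981039 ]] [[0.45615389 0.17639325]] [[ 0.65950221 -0.09552921]]
```

View pics/z0.png

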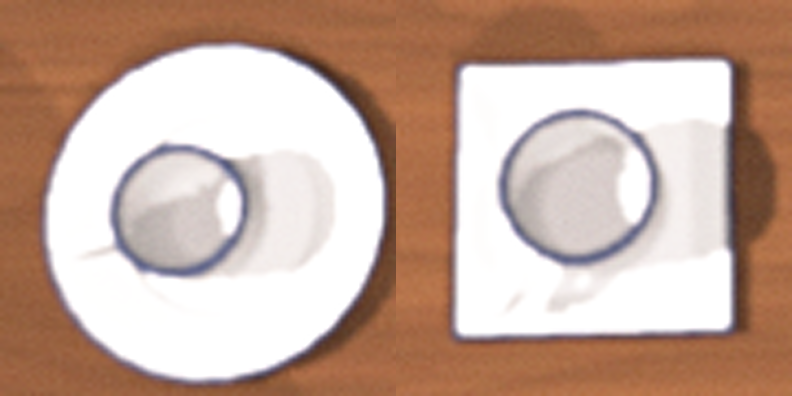

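View pics/z1.png

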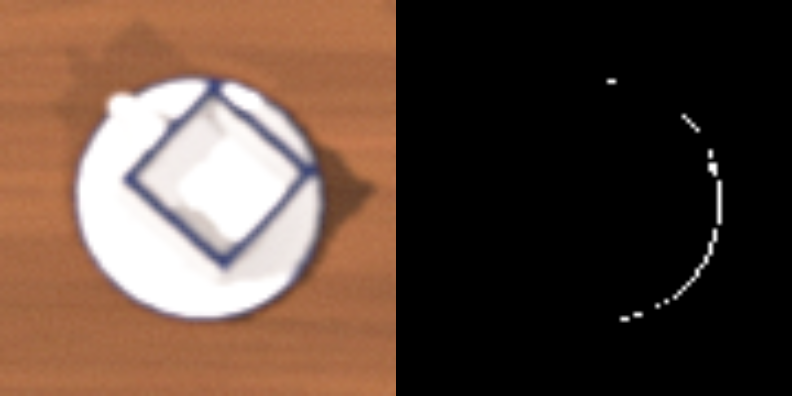

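The rims are thin blue lines (small cup (120,283), large (232,272), square (382,207)), and they are better measured close up. I'll take wrist views over each saucer.

```bash
cat >> h.py <<'E'
def quat(a): return [0,np.cos(a/2),np.sin(a/2),0]
E
python3 - <<'E'
from h import *
import pickle
S={}; ims=[]
for n,c in dict(L=(.486,.352),Q=(.503,.149),S=(.629,-.13),C=(.517,-.36)).items():
    move_pose([*c,.2],quat(0)); K,T=tooT(); im=read_camera("wrist")[:,:,::-1].copy(); S[n]=(im,K,T); ims.append(im); print(n,get_time())
    
pickle.dump(S,open("s.pkl","wb"))
cv2.imwrite("pics/w.png",cv2.resize(np.vstack([np.hstack(ims[:2]),np.hstack(ims[2:])]),(800,600),interpolation=cv2.INTER_AREA))
E
```

```text
L 2.05
Q 2.925
S 4.1417
C 5.1917
```

View pics/w.png

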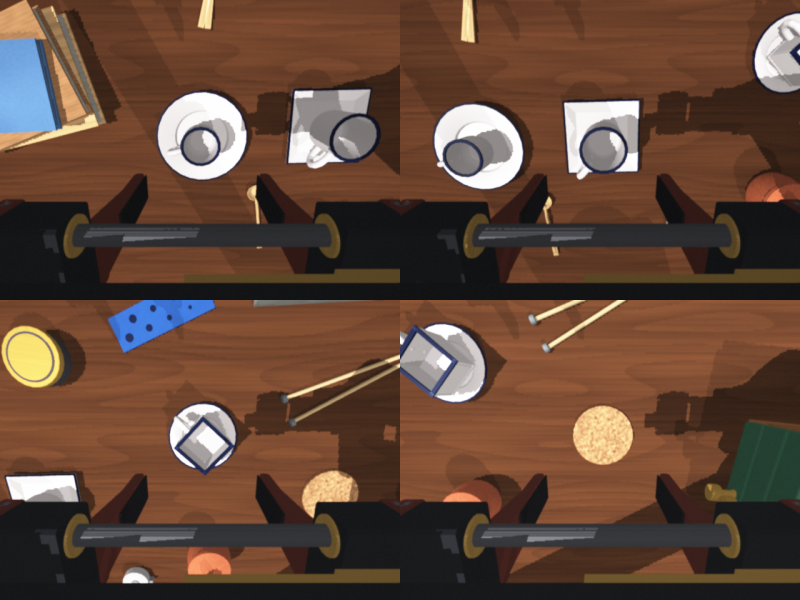

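The wrist views show all three cups clearly (tiled coordinates: small cup (201,146), large (604,149), square (205,444), coaster (602,434)). Next I fit the rims in world coordinates and look at close crops for the handle directions.

```bash
cat > fit.py <<'E'
from h import *
def blue(im):
    b,g,r=[a.astype(int) for a in cv2.split(im)]
    return (b-r>22)&(b<150)
def white(im):
    h,s,v=cv2.split(cv2.cvtColor(im,cv2.COLOR_BGR2HSV)); return ((s<60)&(v>70))|blue(im)
def rim(im,K,T,g,z,r):   # round cup rim
    D=np.argwhere(blue(im))[:,::-1]; P=rays(D,K,T,z); c=np.array(g)
    for b in(.015,.008,.005):
        Q=P[abs(np.hypot(*(P-c).T)-r)<b]; c,e=circ(Q,r)
    return c,e,len(Q)
def sqrim(im,K,T,g,z):
    m=blue(im).astype(np.uint8); P=rays(np.argwhere(m)[:,::-1],K,T,z); c=np.array(g)
    P=P[np.hypot(*(P-c).T)<.05]
    def f(q):
        d=P-q[:2]; k,s=np.cos(q[2]),np.sin(q[2]); return np.max(abs(np.c_[d@[k,s],d@[-s,k]]),1)-.0285
    b=min((least_squares(f,[*c,a],loss='soft_l1',f_scale=.002) for a in np.arange(0,1.5,.25)),key=lambda s:s.cost)
    return b.x,np.sqrt(np.median(f(b.x)**2)),len(P)
def saucer(im,K,T,g,z,r,R_=.095):
    px=np.argwhere(white(im))[:,::-1]; P=rays(px,K,T,z); ok=np.hypot(*(P-g).T)<R_
    m=np.zeros(im.shape[:2],bool); m[px[ok][:,1],px[ok][:,0]]=1
    hull=rays(cv2.convexHull(biggest(m)).reshape(-1,2),K,T,z)
    if r: return circ(hull,r)
    return cv2.minAreaRect((hull*1000).astype(np.float32))
E
python3 - <<'E'
from fit import *
import pickle
S=pickle.load(open("s.pkl","rb"))
sc=rim(*S['L'],rays((201*1.6,146*1.6),*S['L'][1:],.057)[0],.057,.028)
lc=rim(*S['Q'],rays((204*1.6,149*1.6),*S['Q'][1:],.077)[0],.077,.032)
qc=sqrim(*S['S'],rays((205*1.6,144*1.6),*S['S'][1:],.063)[0],.063)
print('small cup',sc,'\nlarge',lc,'\nsq',qc)
print('from Q: small',rim(*S['Q'],sc[0],.057,.028),' from L: large',rim(*S['L'],lc[0],.077,.032))
print('Lsauc',saucer(*S['L'],(.486,.352),.016,.074),'\nQ',saucer(*S['Q'],(.503,.149),.012,0),'\nS',saucer(*S['S'],(.629,-.13),.013,.056,.066))
im,K,T=S['C']; h,s,v=cv2.split(cv2.cvtColor(im,cv2.COLOR_BGR2HSV)); m=(v>130)&(h>8)&(h<25); m[:150]=0;m[300:]=0
print('coaster',circ(rays(biggest(m),K,T,.005),.05))
cr=[]
for k,c,z in(('L',sc[0],.057),('Q',lc[0],.077),('S',qc[0][:2],.063)):
    im,K,T=S[k]; im=im.copy(); u=proj([*c,z],K,T); x,y=u.astype(int); cv2.circle(im,(x,y),1,(0,0,255),-1); print(k,u-50)
    cr.append(cv2.resize(im[y-50:y+50,x-50:x+50],(266,266),interpolation=2))
cv2.imwrite("pics/cr.png",np.hstack(cr))
E
```

```text
small cup (array([0.48113452, 0.35584438]), np.float64(0.0012798949641894255), 577) 
large (array([0.49841959, 0.14899136]), np.float64(0.0013153619680982534), 783) 
sq (array([ 0.62559205, -0.1302367 ,  0.82063303]), np.float64(0.001273035943747048), 1361)
from Q: small (array([0.4810951 , 0.35628566]), np.float64(0.001381910547016856), 603)  from L: large (array([0.49877286, 0.14838454]), np.float64(0.0011170090831995145), 299)
Lsauc (array([0.4853423 , 0.35366786]), np.float64(0.0005137133640942217)) 
Q ((496.75946044921875, 150.21661376953125), (131.89588928222656, 120.76654052734375), 1.3805168867111206) 
S (array([ 0.62820701, -0.12829147]), np.float64(0.0020236645064227138))
coaster (array([ 0.51638573, -0.22183548]), np.float64(0.11597526076686336))
L [270.27460098 184.97348918]
Q [275.22764605 191.3385229 ]
S [276.07734238 185.06036749]
```

View pics/cr.png

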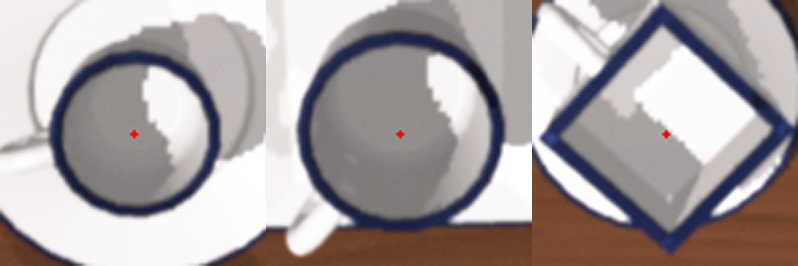

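The crops show clean rim fits. The handles point left and slightly down for the small cup, (5,155), down-left for the large, (300,242), and up-left for the square, (548,12). The square saucer's hull was stretched by the large cup's handle, so its centre from the far edge is (0.5027, 0.150), which matches the top view. First move: square cup to the coaster.

```bash
cat >> h.py <<'E'
UP=.19
def feas(p,a):
    """best of the two equivalent yaws: (|j6|, yaw)"""
    o=[]
    for b in(a,a+np.pi):
        b=(b+np.pi)%(2*np.pi)-np.pi
        j=inverse_kinematics(list(p),quat(b))
        if j is not None: o.append((abs(j[5]),b))
    return min(o)[1]
def pick(c,zfoot,dz,a):
    a=feas([*c,UP],a); command_gripper(1.0)
    move_pose([*c,UP],quat(a)); z=zfoot+dz
    movel([*c,z+.07],v=.2); hit=movel([*c,z],v=.07,until_force=6)
    print("down",hit,get_tcp_pos())
    if hit: movel([*c,UP],v=.1); raise SystemExit("touched on the way down")
    command_gripper(0.0); print("grip",get_grip_width()*88,get_finger_force())
    movel([*c,z+.02],v=.04); movel([*c,UP],v=.15); print("lifted",get_grip_width()*88,get_finger_force(),get_time()); return a
def place(c,zfoot,dz,a=None):
    p=get_tcp_pos(); movel([*c,UP],v=.2)
    z=zfoot+dz; movel([*c,z+.03],v=.15); movel([*c,z+.006],v=.05)
    hit=movel([*c,z-.002],v=.012,until_force=1.5); print("set",hit,get_tcp_pos())
    command_gripper(1.0); t=get_tcp_pos(); movel([*c,t[2]+.08],v=.08); movel([*c,UP],v=.2); print("t",get_time())
E
python3 - <<'E'
from fit import *
import pickle
S=pickle.load(open("s.pkl","rb"))
for k,px,c,z in(('L',(271.9,242.3),(.4811,.356),.035),('Q',(287.8,282),(.4985,.1488),.045),('S',(282,189.5),(.6256,-.1302),.042)):
    d=rays(px,*S[k][1:],z)[0]-c; print(k,np.hypot(*d),np.arctan2(d[1],d[0]))
im,K,T=S['C']; print('coaster',rays((202*1.6,134*1.6),K,T,.005))
pick((.6256,-.1302),.005,.020,.8206)
place((.517,-.3605),.005,.020)
move_pose([.517,-.36,.2],quat(0))
cv2.imwrite("pics/a1.png",read_camera("wrist")[:,:,::-1])
E
```

```text
L 0.04903285524238527 1.8422762567228317
Q 0.06224168976237634 2.5143095049446167
S 0.05505818776354409 0.819969083787452
coaster [[ 0.52164316 -0.35821737]]
down False [ 0.62599337 -0.13031268  0.02544681]
grip 59.84517352845951 30.000157356262207
lifted 60.21522978551345 29.99975323677063 10.5
set True [ 0.51704256 -0.36055168  0.02520557]
t 16.475
```

View pics/a1.png

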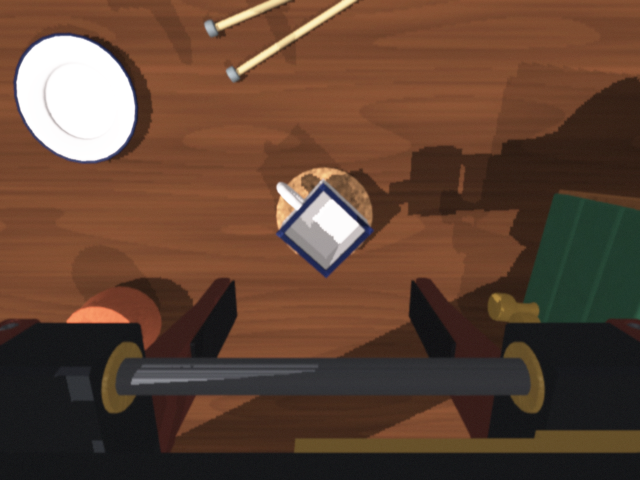

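The square cup stands on the coaster at (325,228) and the small saucer is empty at (76,97). Next: refine the small saucer's position, move the small cup, refine the large saucer, then move the large cup.

```bash
cat > v.py <<'E'
from fit import *
def look(c,name):
    move_pose([*c,.2],quat(0)); K,T=tooT(); im=read_camera("wrist")[:,:,::-1].copy(); cv2.imwrite(f"pics/{name}.png",im); return im,K,T
E
python3 - <<'E'
from v import *
s,e=saucer(*look((.629,-.13),'b0'),(.6288,-.1292),.013,.056,.066); print('S',s,e)
if e>.0015 or np.hypot(*(s-(.6288,-.1292)))>.004: s=np.array((.6288,-.1292))
pick((.4811,.356),.005,.017,1.842)
place(s,.005,.017)
look(s,'b1')
E
```

```text
S [ 0.62874885 -0.12865053] 0.0003095121381962242
down False [0.48143668 0.35621962 0.02241643]
grip 56.46461467874686 29.946769842445065
lifted 56.43849401560657 29.94771969390058 24.6
set True [ 0.62879021 -0.12865461  0.02211074]
t 31.925
```

View pics/b1.png

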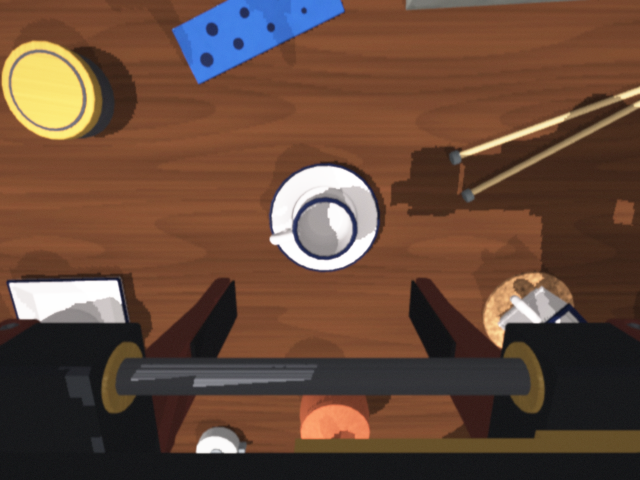

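The small cup is standing upright in the small saucer (rim at (325,228), saucer at (325,218), an offset that is just perspective). Large cup next.

```bash
python3 - <<'E'
from v import *
s,e=saucer(*look((.486,.352),'c0'),(.4858,.353),.016,.074,.085); print('L',s,e)
if e>.0015 or np.hypot(*(s-(.4858,.353)))>.004: s=np.array((.4858,.353))
V=look((.503,.149),'c1'); r=rim(*V,(.4985,.1488),.077,.032); print(r)
pick(r[0],.005,.022,2.514)
place(s,.005,.022)
look(s,'c2')
E
```

```text
L [0.48553797 0.35349703] 0.0005249334795415432
(array([0.49846564, 0.14893722]), np.float64(0.0012827530398517167), 747)
down False [0.49879654 0.14903017 0.02732814]
grip 64.45926181726628 29.920367072336376
lifted 64.62369535911832 29.921266227029264 42.7167
set True [0.4856004  0.35351474 0.02725767]
t 48.3667
```

View pics/c2.png

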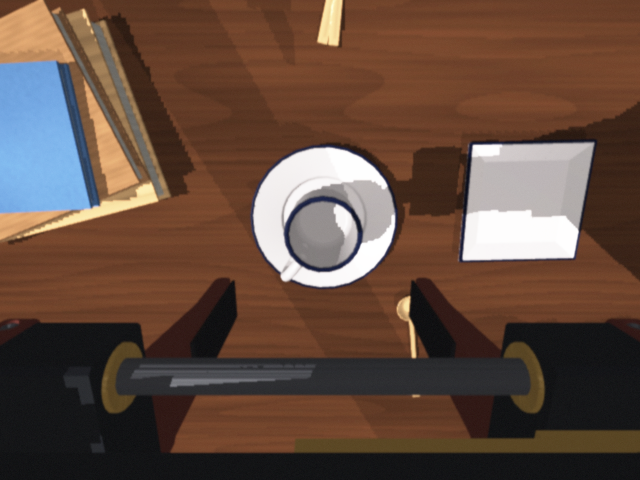

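The large cup stands on the large saucer (rim (324,233)) and the square saucer is empty. Last, the square cup.

```bash
python3 - <<'E'
from v import *
q=saucer(*look((.503,.15),'d0'),(.5027,.150),.012,0,.095); print('Q',q)
s=np.array(q[0])/1000
if max(q[1])>125 or np.hypot(*(s-(.5027,.15)))>.004: s=np.array((.5027,.150))
V=look((.517,-.36),'d1'); r=sqrim(*V,(.517,-.3605),.063); print(r)
pick(r[0][:2],.005,.020,.8206)
place(s,.005,.020)
V=look(s,'d2')
print('sq cup',sqrim(*V,s,.063),s)
V=look((.486,.353),'d3'); print('large',rim(*V,(.4855,.3535),.077,.032))
V=look((.629,-.129),'d4'); print('small',rim(*V,(.6287,-.1287),.057,.028),'S',saucer(*V,(.6288,-.1292),.013,.056,.066))
cv2.imwrite("pics/d_top.png",read_camera("top")[:,:,::-1]); print(get_time())
E
```

```text
Q ((502.1302490234375, 150.19073486328125), (120.81731414794922, 120.22147369384766), 1.3745969533920288)
(array([ 0.51652878, -0.35969785,  0.81892087]), np.float64(0.0010946666774449242), 1249)
down False [ 0.51683994 -0.35991307  0.02542151]
grip 60.38351101756177 30.00024765729904
lifted 59.83819427695246 29.999694228172302 58.4583
set True [0.50221201 0.15021713 0.02517563]
t 65.7083
sq cup (array([0.50150787, 0.15092711, 0.82096321]), np.float64(0.0010935987190409426), 1213) [0.50213025 0.15019073]
large (array([0.4859002 , 0.35443725]), np.float64(0.0012910457667937396), 767)
small (array([ 0.62911583, -0.1288277 ]), np.float64(0.0013506825364745921), 668) S (array([ 0.62864011, -0.12838161]), np.float64(0.0011375655826045673))
69.3583
```

View pics/d2.png

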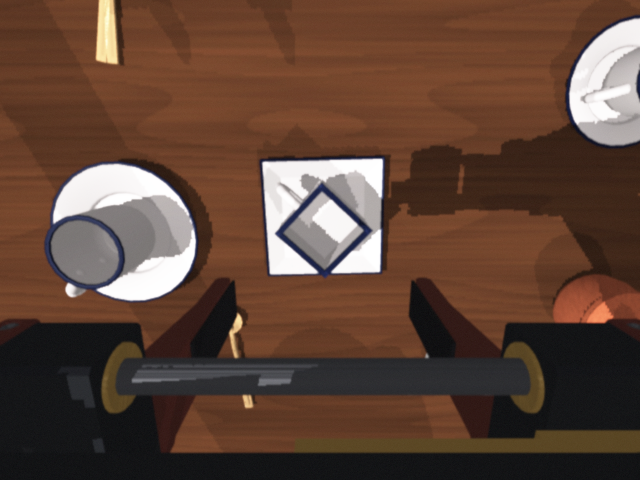

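The square cup is upright in the middle of the square saucer (rim (324,229)). All three cups measure within about 1 mm of their saucer centres, so I'm handing in.

```bash
python3 -c "
from station import *
print(job_done())"
```

```text
the job is handed in; nothing more can be done
None
```

I handed the job in at about 69 s of the 112 s limit: each cup stands upright on its own saucer, within about 1 mm of the centre by the last camera check, with the square cup having waited on the coaster; no verdict was returned.

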